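# Set the dose dial of the bench bottle filler

## Robot

A 6-joint arm with a two-finger parallel gripper is mounted at the origin on the work surface. World frame = base frame: x ahead of the robot, y to its left, z up, the work surface at z = 0. Lengths are in m, angles in rad, forces in N, time in s.
With the tool pointing down it reaches from about 0.225 to 0.875 m from the base axis. Payload 3.4 kg.
Tool frame: the origin (TCP) lies on the centre line of the jaws, within the pads' length; the fingertips stand 25 mm ahead of it and the grasp point (between the pads) lies 6 mm ahead of it (arm.finger_overhang is the distance from the TCP to the fingertips, in m); z points along the fingers, y is the line along which they close (so a half turn about z gives the same grasp; the last joint's range is limited). The gripper opens to 85 mm and grips with 20 to 120 N. Pads are 22 mm wide; open, the fingers measure 114 mm over their backs; the gripper's body (76 mm by 85 mm) begins 54 mm behind the grasp point. The pads swing forward as they close: fully open they stand 13 mm farther back than shut.
Start: joints at [-1.355, 0.276, 1.505, -0, 1.361, -0.121], TCP at [0.19, -0.543, 0.256] pointing down, gripper open.
Joint ranges: [-2.89, 2.89], [-0.75, 2.08], [0.22, 2.7], [-1.18, 4.32], [0.11, 2.71], [-2.7, 2.7]. Speed limits (rad/s): [2.57, 2.57, 3.14, 3.14, 3.14, 3.14].

## Interface

Orientations are given as a unit quaternion [x, y, z, w].
In Python, from cell import arm gives the robot as it stands.
- The arm moves only by the tool drive_tool, never from a script. Its argument "targets" is a list of rows, each a list of 3 entries, a list of its own where there are three numbers: the shift along the tool's x, y, z in mm, then the turn, a rotation vector about the tool's x, y, z in rad, then the closure, from -1 (fully open) to 1 (shut). In form: [[[tx, ty, tz], [wx, wy, wz], hand], ...]. A call has 1 to 8 rows; each row is the pose to reach, as a shift and turn from the pose commanded when the call began, along the tool's axes at that moment; what a row does not reach only later rows make up. A row lasts 1/12 s, in which the tool goes at most 41.7 mm and 7.16 degrees, less where a joint would pass 70% of its speed; a pose out of reach is approached as far as the arm can. A call with a gripper value outside its range is refused whole. The fingers move at their own pace and stop on an object; "force" is the grip in N (left out, the last holds). Time passes only in rows, so rows that repeat a pose let the fingers close. It gives the time, the measured TCP pose, the force, the opening and the grip force at its end, in the units of the state.
- arm.observe(): the state, without advancing time (a new reading comes with each control period).
- arm.read_camera(name): name is "scene" or "side" or "wrist"; returns the picture (420x560x3 uint8, blue, green, red); there is no depth.
- arm.camera_model(name): a dict with "fov_y" (degrees; the focal length in pixels is half the picture's height over the tangent of half this angle, whatever the lens; pixels are square), "cx", "cy" (the principal point, pixels), "R" (3x3) and "t" (3): a world point X has camera coordinates R X + t. Camera axes: x right, y down, z forward; pixel columns grow to the right and rows downward; lengths in m; the calibration is good to about 2 mm. A picture is of the moment at which its call begins: read the wrist's pose just before it. camera_model takes no time and is no camera call; for the wrist camera it gives the pose at the moment of the call.
- arm.close_job(): hands the job in; it is judged then, once.
Trained networks look in the newest picture that a camera, given by its name, has taken for a name from the list of things; names that differ only in an ending like _2 or _b are one class to them, and where a whole thing is asked for, a point or a joint stands for the part that bears it (a point fixed in the world has none). Each returns a list of dicts, best first, with "conf" (0 to 1); they miss things now and then, are a little off and sometimes report something else, mostly with a low value. They report only what shows in the picture. A call takes as long as a camera call.
- arm.masks_of(query, camera): "pixels" (420x560 bool, what is visible of it) and "at" ([column, row] in pixels, amid what is visible of it).
- arm.pinpoint(query, camera): "at" ([column, row] in pixels: a listed point, or the origin of a listed thing).
The state is a dict: "t": time; "qpos": joint angles; "joint_vel": joint speeds; "effort": joint torques, N m; "tool_pos": TCP position; "eef_rot": TCP orientation; "wrist_force": force on the tool from outside, world axes, zero at the start; "moment": the same for the moment, N m; "opening": opening from 0.0 (shut) to 1.0 (fully open); "grip_force": force on a finger pad.
Only numpy, scipy, OpenCV 4.12 (cv2) and the standard library are available. Lean on these libraries where they do the work, as an engineer would, in place of code of your own. Each camera call takes 0.05 s, during which the arm holds its last target. There are 200 camera calls.

## Task

Set the dose on the bottle filler: push the bar on the big dial round with the fingertips, either way, until the dial's index line lines up with the one long bold line on the scale plate around it. Only push: do not pinch the bar between the fingers, and leave the bottles and the jar standing where they are. Finish with the dial at rest on the line and the robot clear of everything.

Things in the scene. Friction and masses are not known exactly. Their poses are not given: they have to be found in the camera images.
- dial (a joint): dial angle (rad), grows anticlockwise seen from above. Black disc 130 mm across, 15 mm thick, lying on the filler, top face 80 mm above the table. Turns both ways for at least a full turn from any start; no spring or detent, stays where left; needs about 0.15 N m (4 N pushing 36 mm from the axis). A white index line 4 mm wide runs from its bar's long end to its edge
- axis (a point): centre of the dial's top face, on its turning axis, 80 mm above the table; x points to the index line, z up. Over it stands a straight upright bar, aluminium with rubber sides, along one diameter: 14 mm thick, 28 mm tall (top 108 mm above the table), long end 54 mm from the axis towards the index, short end 36 mm the other way
- index (a point): outer end of the dial's white index line: 66 mm from the axis, in line with the bar's long end, 80 mm above the table
- target (a point): inner end of the long bold black line on the white scale plate: 66 mm from the dial's axis, 64 mm above the table. The plate is a fixed disc, 196 mm across, 4 mm thick, showing as a ring around the dial, with fine lines (1.5 by 8 mm) every 15 degrees and this single one 4.5 by 27 mm
- unit: the bottle filler: a fixed flat steel housing 230 (x) by 340 (y) by 60 mm tall, origin under its centre on the table; the dial's axis stands 55 mm to its own +y side of the centre
- flank_left (a point): a point on the bar's left side face (anticlockwise of the long end), which has a rubber facing 90 by 22 mm, 3 mm thick: 36 mm out from the axis, 7 mm off the bar's midline, 92 mm above the table; turns with the dial. Pushing here turns the dial clockwise
- flank_right (a point): the same on the bar's right side face; pushing here turns the dial anticlockwise. The fingers must not press on both faces at once
- flask: small loose aluminium bottle, 42 mm across, 62 mm tall, standing on the filler's deck to the right of the dial; origin under its base; leave it alone
- amber: loose amber glass bottle, 60 mm across, 130 mm tall, on the table left of the filler; origin under its base; leave it alone
- jar: loose glass jar, 68 mm across, 75 mm tall, on the table right of the filler; origin under its base; leave it alone

How it is judged:
At the end, for the whole second after the job is handed in: The outer end of the dial's index line is within 4 mm, seen from above, of the inner end of the long bold scale line (about 3.5 degrees), the dial is at rest, and the flask, amber bottle and jar stand upright within 20 mm of where they were (horizontal distance between index and target below 0.004 m and velocity of joint dial between -0.05 and 0.05 rad/s and distance of each of flask, amber, jar from where it was at the start of the episode below 0.02 m and angle between each of flask, amber, jar's own z axis and vertical below 0.2 rad); the robot touches nothing.
It fails at once if the bar is pinched: the fingers press with more than 2 N on both of its flanks at once (contact force between the fingers and dial_c2 above 2 N and contact force between the fingers and dial_c3 above 2 N).
It fails at once if a bottle or the jar is lifted, carried or pushed more than 20 mm, or tipped by more than 0.3 rad (distance of any of flask, amber, jar from where it was at the start of the episode above 0.02 m or angle between any of flask, amber, jar's own z axis and vertical above 0.3 rad).
It also fails if it takes over 42 s, if anything falls off the work surface, if the arm or the gripper's body presses on something with over 40 N, if the wrist force passes 120 N, or if a joint passes its speed limit or range.

## Working session

There is one attempt and no reset: what is moved stays moved. The work goes in short steps, Python scripts to look and compute and a tool call to move; the robot and the scene stay as the last step left them, time stands still between calls to the robot, and variables do not carry over. Pictures are saved under pics/ and viewed, at most 10 in all, crops included, and the job is handed in when it is done.

Besides the shell and the picture viewer there is one more tool, called after ">>>" in YAML: its name, and indented under it one key for each argument. drive_tool: Moves the arm, as the interface text tells. Its arguments: {"type":"object","properties":{"targets":{"type":"array","items":{"type":"array"}},"force":{"type":"number"}},"required":["targets"]}

```bash
mkdir -p pics
cat > h.py <<'E'
import numpy as np, cv2
from cell import arm
def K(c):
    m=arm.camera_model(c); f=210/np.tan(np.radians(m['fov_y'])/2)
    return m,f
def ray(c,px):
    m,f=K(c); R=np.array(m['R']);t=np.array(m['t'])
    d=R.T@np.array([(px[0]-m['cx'])/f,(px[1]-m['cy'])/f,1]); return -R.T@t,d
def onz(c,px,z):
    o,d=ray(c,px); return o+d*(z-o[2])/d[2]
def proj(c,X):
    m,f=K(c); p=np.array(m['R'])@X+np.array(m['t']); return [f*p[0]/p[2]+m['cx'],f*p[1]/p[2]+m['cy']]
def tri(obs):
    A=0;b=0
    for c,px in obs:
        o,d=ray(c,px); d=d/np.linalg.norm(d); P=np.eye(3)-np.outer(d,d); A=A+P; b=b+P@o
    return np.linalg.solve(A,b)
E
python3 - <<'E'
from h import *
np.set_printoptions(precision=4,suppress=True)
ims=[arm.read_camera(c) for c in('scene','side')]
cv2.imwrite('pics/a.png',ims[0]);cv2.imwrite('pics/b.png',ims[1])
Z=dict(axis=.08,index=.08,target=.064,flank_left=.092,flank_right=.092,flask=.06,amber=0,jar=0)
for q in Z:
    o=[]
    for c in('scene','side'):
        r=arm.pinpoint(q,c)
        for k in r[:2]: print(q,c,np.round(k['at'],1),round(k['conf'],2),onz(c,k['at'],Z[q]))
        if r:o.append((c,r[0]['at']))
    if len(o)==2: print('   tri',tri(o))
s=arm.observe();print(s['t'],s['tool_pos'],s['eef_rot'],s['opening'])
E
```

```text
axis scene [245.3 184.2] 0.9 [ 0.5465 -0.0632  0.08  ]
axis side [301.4 192.4] 0.55 [ 0.5488 -0.062   0.08  ]
   tri [ 0.5481 -0.061   0.0816]
index scene [232.6 200.5] 0.65 [ 0.609 -0.037  0.08 ]
index scene [179.2 186.2] 0.32 [ 0.6652 -0.1653  0.08  ]
index side [273.8 192.2] 0.63 [ 0.6083 -0.0213  0.08  ]
   tri [ 0.6113 -0.0296  0.0794]
target scene [265.1 203. ] 0.84 [0.5481 0.0068 0.064 ]
target side [287.3 213.3] 0.59 [0.5454 0.0095 0.064 ]
   tri [0.5469 0.0064 0.0619]
flank_left scene [247.6 190.6] 0.97 [ 0.5698 -0.0291  0.092 ]
flank_left side [288.3 193.3] 0.79 [ 0.5683 -0.0286  0.092 ]
flank_left side [288.3 210.5] 0.42 [0.5344 0.0233 0.092 ]
   tri [ 0.569  -0.0298  0.091 ]
flank_right scene [234.6 187.5] 0.96 [ 0.5836 -0.0586  0.092 ]
flank_right side [287.4 188.6] 0.92 [ 0.58   -0.0422  0.092 ]
   tri [ 0.5844 -0.053   0.0891]
flask scene [177.8 185.1] 0.95 [ 0.6517 -0.1954  0.06  ]
flask scene [159.  170.1] 0.43 [ 0.6495 -0.2827  0.06  ]
flask side [294.1 160.2] 0.85 [ 0.6489 -0.1843  0.06  ]
flask side [304.3 201.7] 0.63 [ 0.5342 -0.0548  0.06  ]
   tri [ 0.6521 -0.1917  0.0582]
amber scene [338.9 232.9] 0.88 [0.4448 0.1537 0.    ]
amber scene [263.3 203.3] 0.32 [ 0.4977 -0.0509  0.    ]
amber side [282.  284.5] 0.78 [0.4593 0.1604 0.    ]
   tri [0.4559 0.1629 0.0103]
jar scene [160.6 169.5] 0.71 [ 0.6042 -0.3637  0.    ]
jar side [338.2 149.9] 0.59 [ 0.5997 -0.3731  0.    ]
   tri [ 0.6004 -0.3734 -0.0038]
0.9 [ 0.19   -0.5427  0.2564] [0.9859 0.1676 0.     0.0001] 1.0010677052510704
```

View pics/a.png

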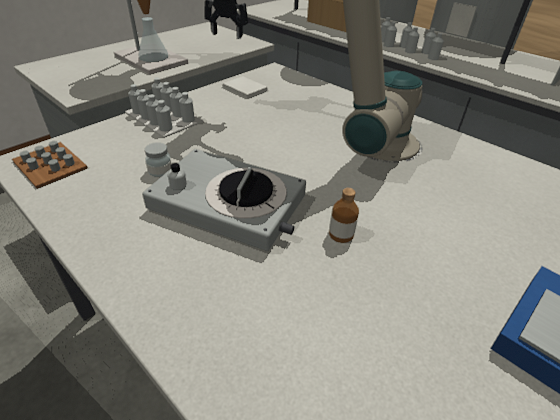

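View pics/b.png

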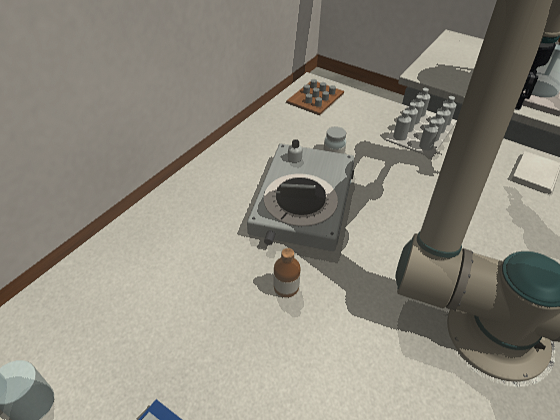

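Run:
```python
from h import *
from scipy.spatial.transform import Rotation as R
np.set_printoptions(precision=4,suppress=True)
s=arm.observe();T=R.from_quat(s['eef_rot']).as_matrix();print(T)
m=arm.camera_model('wrist');Rc=np.array(m['R']);C=-Rc.T@np.array(m['t'])
print('cam in tool',T.T@(C-s['tool_pos']),'view axes in tool\n',T.T@Rc.T, m['fov_y'])
```

```text
[[ 0.9438  0.3305  0.    ]
 [ 0.3305 -0.9438 -0.0001]
 [-0.      0.0001 -1.    ]]
cam in tool [ 0.0813  0.0009 -0.1187] view axes in tool
 [[-0.0003 -0.951  -0.3091]
 [ 1.     -0.0001 -0.0006]
 [ 0.0005 -0.3091  0.951 ]] 68.50302442386626
```

>>> drive_tool:
  targets:
    - [[32, -26, 0], [0, 0, 0], 1]
    - [[64, -52, 0], [0, 0, 0], 1]
    - [[96, -78, 0], [0, 0, 0], 1]
    - [[128, -104, 0], [0, 0, 0], 1]
    - [[160, -130, 0], [0, 0, 0], 1]
    - [[192, -156, 0], [0, 0, 0], 1]
    - [[224, -182, 0], [0, 0, 0], 1]
    - [[256, -208, 0], [0, 0, 0], 1]
  force: 60

```text
t: 1.57
tool_pos: [0.3635, -0.2601, 0.2566]
eef_rot: [0.986, 0.167, 0.0, 0.0]
wrist_force: [0.4, -0.3, -0.1]
opening: 0.002
grip_force: 0.0
```

>>> drive_tool:
  targets:
    - [[32, -26, 0], [0, 0, 0], 1]
    - [[64, -52, 0], [0, 0, 0], 1]
    - [[96, -78, 0], [0, 0, 0], 1]
    - [[128, -104, 0], [0, 0, 0], 1]
    - [[160, -130, 0], [0, 0, 0], 1]
    - [[160, -130, 0], [0, 0, 0], 1]
    - [[160, -130, 0], [0, 0, 0], 1]

```text
t: 2.15
tool_pos: [0.4716, -0.0843, 0.2562]
eef_rot: [0.985, 0.17, -0.0, 0.0]
wrist_force: [0.8, -0.2, 0.0]
opening: -0.001
grip_force: 0.0
```

```bash
cat > w.py <<'E'
import sys
from h import *
np.set_printoptions(precision=4,suppress=True)
s=arm.observe();print(s['t'],s['tool_pos'],s['eef_rot'],s['opening'],s['qpos'],arm.finger_overhang)
im=arm.read_camera('wrist');cv2.imwrite('pics/%s.png'%sys.argv[1],im)
Z=dict(axis=.08,index=.08,target=.064,flank_left=.092,flank_right=.092,flask=.06)
P={}
for q in Z:
    for k in arm.pinpoint(q,'wrist')[:1]: P[q]=onz('wrist',k['at'],Z[q]);print(q,np.round(k['at'],1),round(k['conf'],2),P[q])
for q in('index','target','flank_left','flank_right'):
    if q in P and 'axis' in P:
        d=P[q]-P['axis'];print(q,np.hypot(*d[:2]),np.degrees(np.arctan2(d[1],d[0])))
E
python3 w.py w1
```

```text
2.15 [ 0.4716 -0.0843  0.2562] [ 0.9854  0.1701 -0.0001  0.0001] -0.0013393097473227682 [-0.3221  0.1308  1.6968 -0.0003  1.314   0.9069] 0.025
axis [277.6 103.9] 0.92 [ 0.5507 -0.0594  0.08  ]
index [264.9  23.7] 0.89 [ 0.6075 -0.0289  0.08  ]
target [210.3  83.1] 0.59 [0.5475 0.0052 0.064 ]
flank_left [265.1  60.5] 0.96 [ 0.5795 -0.0395  0.092 ]
flank_right [281.4  56.1] 0.83 [ 0.5872 -0.0513  0.092 ]
flask [452.1  47.8] 0.58 [ 0.6497 -0.1959  0.06  ]
index 0.06441008490922823 28.271369777332993
target 0.06473106653613436 92.85501969173922
flank_left 0.03501470044072395 34.675058773759844
flank_right 0.03738594279124741 12.611020890071751
```

View pics/w1.png

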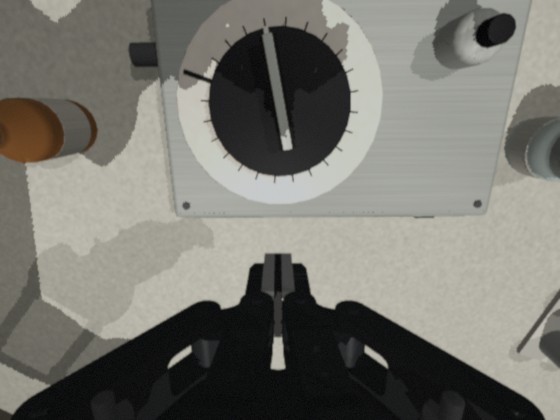

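>>> drive_tool:
  targets:
    - [[16, 3, 6], [0, 0, -0.12], 1]
    - [[32, 7, 12], [0, 0, -0.24], 1]
    - [[48, 10, 18], [0, 0, -0.36], 1]
    - [[64, 14, 24], [0, 0, -0.48], 1]
    - [[80, 17, 30], [0, 0, -0.6], 1]
    - [[96, 21, 36], [0, 0, -0.72], 1]
    - [[112, 24, 42], [0, 0, -0.84], 1]
    - [[125, 27, 50], [0, 0, -0.96], 1]

```text
t: 3.17
tool_pos: [0.599, -0.0715, 0.2063]
eef_rot: [0.796, 0.606, 0.0, 0.0]
wrist_force: [-0.5, 0.1, 0.5]
opening: -0.001
grip_force: 0.0
```

>>> drive_tool:
  targets:
    - [[0, 0, 5], [0, 0, -0.12], 1]
    - [[0, 0, 10], [0, 0, -0.24], 1]
    - [[0, 0, 15], [0, 0, -0.36], 1]
    - [[0, 0, 20], [0, 0, -0.48], 1]
    - [[0, 0, 25], [0, 0, -0.6], 1]
    - [[0, 0, 30], [0, 0, -0.72], 1]
    - [[0, 0, 30], [0, 0, -0.766], 1]
    - [[0, 0, 30], [0, 0, -0.766], 1]

```text
t: 3.83
tool_pos: [0.5974, -0.0715, 0.1759]
eef_rot: [0.514, 0.858, -0.0, -0.0]
wrist_force: [-0.2, 0.1, -0.4]
opening: 0.001
grip_force: 0.0
```

```bash
python3 w.py w2
```

```text
3.8333 [ 0.5974 -0.0715  0.1759] [ 0.5141  0.8577 -0.0002 -0.0004] 0.000598098705455798 [-0.2347  0.3692  1.5719 -0.0002  1.2014 -0.7255] 0.025
axis [225.4 172.4] 0.89 [ 0.5505 -0.0569  0.08  ]
index [318.  172.3] 0.86 [ 0.6084 -0.026   0.08  ]
target [268.4  87.3] 0.84 [0.5507 0.008  0.064 ]
flank_left [233.9 213.9] 0.72 [ 0.569  -0.0773  0.092 ]
flank_right [275.7 186.2] 0.58 [ 0.5854 -0.0459  0.092 ]
flask [264.5 347.9] 0.59 [ 0.6531 -0.1957  0.06  ]
index 0.06558950015011085 28.138413784024802
target 0.06492374995112572 89.83190388568227
flank_left 0.02748622365010272 -47.7062831447798
flank_right 0.03657857510635405 17.555964947810036
```

View pics/w2.png

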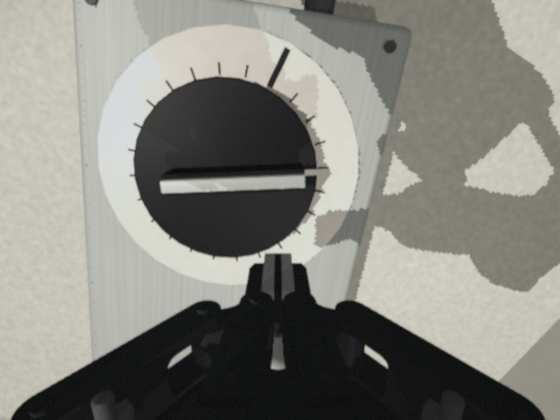

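>>> drive_tool:
  targets:
    - [[0, 2, 15], [0, 0, 0], 1]
    - [[0, 4, 30], [0, 0, 0], 1]
    - [[0, 5, 45], [0, 0, 0], 1]
    - [[0, 5, 58], [0, 0, 0], 1]
    - [[0, 5, 63], [0, 0, 0], 1]
    - [[0, 5, 63], [0, 0, 0], 1]

```text
t: 4.68
tool_pos: [0.6014, -0.0678, 0.112]
eef_rot: [0.514, 0.858, -0.001, -0.001]
wrist_force: [0.5, 0.1, -0.4]
opening: -0.0
grip_force: 0.0
```

>>> drive_tool:
  targets:
    - [[8, 0, 0], [0, 0, 0], 1]
    - [[13, 0, 0], [0, 0, 0], 1]
    - [[16.5, 0, 0], [0, 0, 0], 1]
    - [[20, 1.4, 0], [0, 0, -0.087], 1]
    - [[23.7, 2.5, 0], [0, 0, -0.175], 1]
    - [[27.5, 3.3, 0], [0, 0, -0.262], 1]
    - [[31.3, 3.8, 0], [0, 0, -0.349], 1]
    - [[35.1, 3.9, 0], [0, 0, -0.436], 1]

```text
t: 5.35
tool_pos: [0.5902, -0.0363, 0.1144]
eef_rot: [0.313, 0.95, -0.001, 0.002]
wrist_force: [1.0, -3.0, -1.8]
opening: 0.002
grip_force: 1.8
```

```bash
python3 w.py w3
```

```text
5.35 [ 0.5902 -0.0363  0.1144] [ 0.3133  0.9496 -0.0011  0.0022] 0.001749052584369776 [-0.1775  0.4081  1.6804 -0.0031  1.049  -1.1094] 0.025
axis [194.8 222.7] 0.86 [ 0.5484 -0.0579  0.08  ]
index [321.  232.1] 0.89 [ 0.5929 -0.0073  0.08  ]
target [294.3 147.8] 0.6 [0.5504 0.0071 0.064 ]
flank_left [264.  225.7] 0.65 [ 0.5683 -0.026   0.092 ]
flank_right [263.8 250.7] 0.77 [ 0.5789 -0.0342  0.092 ]
flask [320.1 232.2] 0.44 [ 0.6011 -0.0101  0.06  ]
index 0.06738543503061159 48.60198056729821
target 0.06495325142274375 88.19038707875323
flank_left 0.03760812450266308 57.93864061366008
flank_right 0.038618813437578906 37.71776042333186
```

View pics/w3.png

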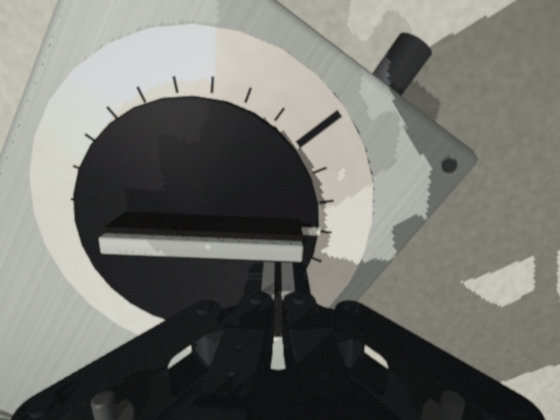

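>>> drive_tool:
  targets:
    - [[3.7, 1.5, 0], [0, 0, -0.087], 1]
    - [[7.4, 2.8, 0], [0, 0, -0.175], 1]
    - [[11.3, 3.6, 0], [0, 0, -0.262], 1]
    - [[15.3, 4.2, 0], [0, 0, -0.349], 1]
    - [[19.2, 4.4, 0], [0, 0, -0.436], 1]
    - [[23.2, 4.2, 0], [0, 0, -0.524], 1]
    - [[24.8, 4.1, 0], [0, 0, -0.559], 1]
    - [[24.8, 4.1, 0], [0, 0, -0.559], 1]

```text
t: 6.37
tool_pos: [0.5725, -0.0172, 0.1138]
eef_rot: [0.042, 0.999, -0.0, 0.001]
wrist_force: [3.1, -1.6, 1.3]
opening: 0.003
grip_force: 1.2
```

```bash
python3 w.py w4
python3 - <<'E'
from h import *
for i in range(2):
  for c in('wrist','scene','side'):
    arm.read_camera(c);P={}
    for q,z in dict(axis=.08,index=.08,target=.064).items():
        for k in arm.pinpoint(q,c)[:1]: P[q]=onz(c,k['at'],z)
    a=np.array([.550,-.0578,0]);print(c,{q:(np.round(P[q],4),np.round(np.degrees(np.arctan2(*(P[q]-a)[1::-1])),1)) for q in P})
E
```

```text
6.3667 [ 0.5725 -0.0172  0.1138] [ 0.042   0.9991 -0.0002  0.0012] 0.0026027636096255533 [-0.1515  0.3852  1.7217 -0.0001  1.0323 -1.6383] 0.025
axis [195.3 223.1] 0.57 [ 0.5496 -0.0587  0.08  ]
index [317.2 231.1] 0.76 [0.5597 0.0052 0.08  ]
target [315.5 204.3] 0.89 [0.5498 0.0067 0.064 ]
flank_left [263.7 221.6] 0.58 [ 0.5474 -0.0216  0.092 ]
flank_right [261.1 253.4] 0.95 [ 0.5642 -0.0246  0.092 ]
flask [ 34.9 370.1] 0.67 [ 0.6569 -0.1965  0.06  ]
index 0.06468655685476292 81.05122598761125
target 0.06535092877458094 89.8280549914145
flank_left 0.03709754970070552 93.4639310880243
flank_right 0.0370403541812738 66.91359444730182
wrist {'axis': (array([ 0.5482, -0.0594,  0.08  ]), np.float64(-138.1)), 'index': (array([0.5595, 0.0063, 0.08  ]), np.float64(81.5)), 'target': (array([0.5499, 0.0078, 0.064 ]), np.float64(90.1))}
scene {'axis': (array([ 0.5462, -0.0607,  0.08  ]), np.float64(-143.0)), 'index': (array([ 0.5531, -0.0012,  0.08  ]), np.float64(86.9)), 'target': (array([0.5538, 0.006 , 0.064 ]), np.float64(86.6))}
side {'axis': (array([ 0.5538, -0.0566,  0.08  ]), np.float64(17.0)), 'index': (array([0.5626, 0.0077, 0.08  ]), np.float64(79.1)), 'target': (array([0.5483, 0.0042, 0.064 ]), np.float64(91.5))}
wrist {'axis': (array([ 0.55  , -0.0595,  0.08  ]), np.float64(-89.9)), 'index': (array([0.5594, 0.0073, 0.08  ]), np.float64(81.8))}
scene {'axis': (array([ 0.5508, -0.0552,  0.08  ]), np.float64(72.4)), 'index': (array([ 0.5557, -0.0042,  0.08  ]), np.float64(84.0)), 'target': (array([0.5455, 0.0058, 0.064 ]), np.float64(94.0))}
side {'axis': (array([ 0.5449, -0.0591,  0.08  ]), np.float64(-165.3)), 'index': (array([0.5636, 0.0085, 0.08  ]), np.float64(78.4)), 'target': (array([ 0.5697, -0.0133,  0.064 ]), np.float64(66.2))}
```

View pics/w4.png

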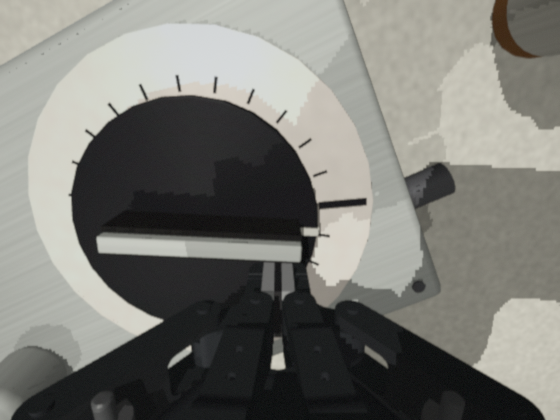

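```bash
cat > ang.py <<'E'
from h import *
def ang(p,ax): return np.degrees(np.arctan2(*(p-ax)[1::-1]))
def go(A,I,T):
    m=arm.camera_model('wrist')
    # dial edge fit: dark disc mask
    ax=onz('wrist',A,.08)
    i=[onz('wrist',p,.08) for p in I]; t=[onz('wrist',p,.064) for p in T]
    print(ax,'idx',[ang(p,ax) for p in i],'tgt',[ang(p,ax) for p in t],'tgt line dir',ang(t[1],t[0]))
    ii,tt=i[-1],t[0]; print('r',np.hypot(*(ii-ax)[:2]),np.hypot(*(tt-ax)[:2]),'gap mm',1e3*np.hypot(*(ii-tt)[:2]))
E
python3 - <<'E'
from ang import *
go((195.2,223),[(303,231),(318,231.5)],[(319.5,205.5),(366,202)])
im=cv2.imread('pics/w4.png');c=cv2.resize(im[150:280,260:400],None,fx=5,fy=4.6,interpolation=cv2.INTER_CUBIC);cv2.imwrite('pics/c4.png',c)
# dial rim (z=.08) reprojection check
for a in (90,120,150,180,210): 
    X=np.array([.5497+.065*np.cos(np.radians(a)),-.0587+.065*np.sin(np.radians(a)),.08]);print(a,np.round(proj('wrist',X),1))
E
```

```text
[ 0.54859498 -0.05847244  0.08      ] idx [np.float64(80.60073846833377), np.float64(80.90845926783093)] tgt [np.float64(89.08234416895722), np.float64(89.25445360058447)] tgt line dir 89.69329328668594
r 0.0649957840774329 0.06745365632376812 gap mm 9.752854555320773
90 [318.4 215.2]
120 [297.7 154.2]
150 [243.8 107.6]
180 [171.7  94.1]
210 [107.5 119.8]
```

View pics/c4.png

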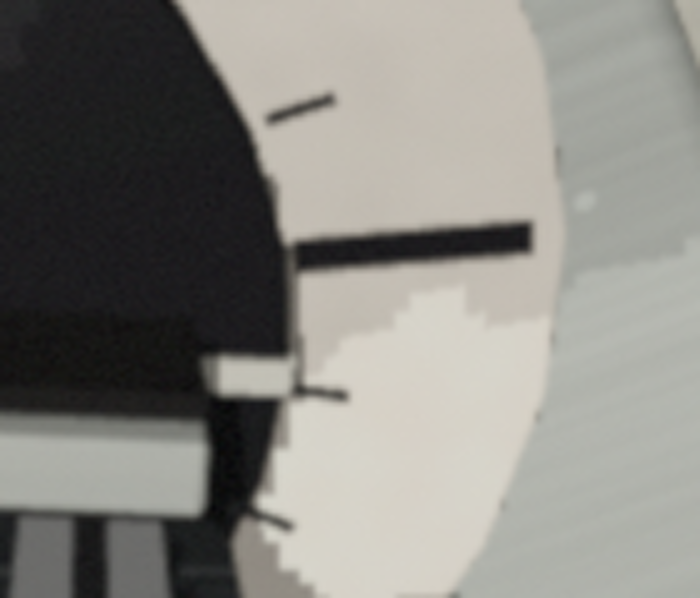

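>>> drive_tool:
  targets:
    - [[2, 0.8, 0], [0, 0, -0.045], 1]
    - [[4, 1.6, 0], [0, 0, -0.09], 1]
    - [[5.6, 2.1, 0], [0, 0, -0.125], 1]
    - [[6.6, 2.5, 0], [0, 0, -0.15], 1]
    - [[6.6, 2.5, 0], [0, 0, -0.15], 1]
    - [[6.6, 2.5, 0], [0, 0, -0.15], 1]

```text
t: 8.42
tool_pos: [0.5649, -0.0141, 0.1131]
eef_rot: [-0.033, 0.999, -0.0, -0.001]
wrist_force: [2.0, 0.9, 1.4]
opening: -0.001
grip_force: 1.2
```

```bash
python3 w.py w5; python3 -c "
import cv2
im=cv2.imread('pics/w5.png');cv2.imwrite('pics/c5.png',cv2.resize(im[150:280,260:400],None,fx=5,fy=4.6,interpolation=cv2.INTER_CUBIC))"
```

```text
8.4167 [ 0.5649 -0.0141  0.1131] [-0.0329  0.9995 -0.     -0.0005] -0.0006237245933588908 [-0.1479  0.3774  1.7372 -0.0003  1.0281 -1.7843] 0.025
axis [192.5 224.5] 0.74 [ 0.5491 -0.0603  0.08  ]
index [318.6 232.5] 0.74 [0.5493 0.0064 0.08  ]
target [314.  225.3] 0.94 [0.5514 0.006  0.064 ]
flank_left [264.8 226.4] 0.92 [ 0.543  -0.0221  0.092 ]
flank_right [262.1 249.4] 0.9 [ 0.5553 -0.0228  0.092 ]
flask [  8.5 347. ] 0.81 [ 0.6555 -0.1932  0.06  ]
index 0.06673240885951856 89.84213457551992
target 0.06634027983390345 88.0104418349314
flank_left 0.03872248944996528 99.09697660205362
flank_right 0.038059553583587175 80.57136559099746
```

View pics/c5.png

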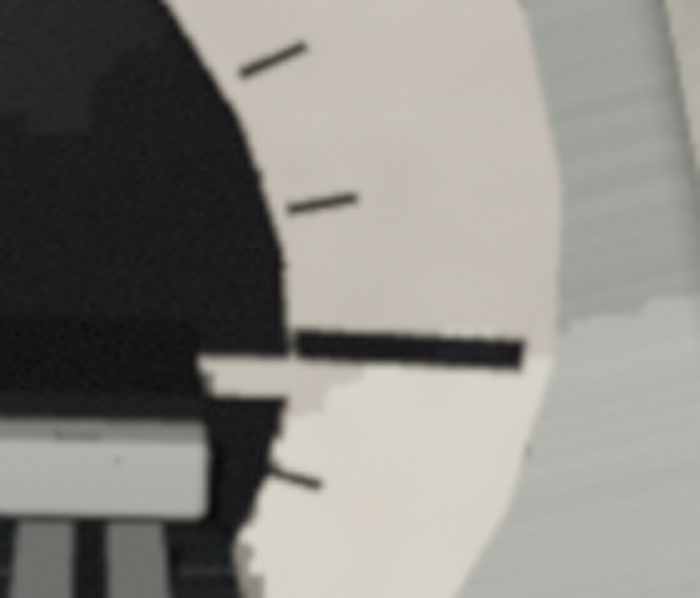

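Run:
```python
from ang import *
for ax in [(193,224),(195,223),(194,225)]:
  go(ax,[(302,231.7),(317.6,231.7)],[(319.2,224.8),(364.6,227.2)])
```

```text
[ 0.54880789 -0.06005287  0.08      ] idx [np.float64(89.41515560195363), np.float64(89.96066443922366)] tgt [np.float64(88.27532082674168), np.float64(88.90301950889379)] tgt line dir 90.53238463116737
r 0.06589422807639565 0.06907298065150767 gap mm 3.7473041511375493
[ 0.5481751  -0.05899351  0.08      ] idx [np.float64(88.76350972906974), np.float64(89.40083930519533)] tgt [np.float64(87.71581298110328), np.float64(88.50765702601814)] tgt line dir 90.53238463116737
r 0.06483839327689796 0.06803638484930895 gap mm 3.7473041511375493
[ 0.54933836 -0.05953769  0.08      ] idx [np.float64(89.94198273730395), np.float64(90.4252287219439)] tgt [np.float64(88.70557973385458), np.float64(89.21646070920514)] tgt line dir 90.53238463116737
r 0.06538083632405522 0.06854400448663404 gap mm 3.7473041511375493
```

>>> drive_tool:
  targets:
    - [[-6, 0, 0], [0, 0, 0], 1]
    - [[-18, 0, 0], [0, 0, 0], 1]
    - [[-30, 0, -15], [0, 0, 0], 1]
    - [[-45, 5, -35], [0, 0, 0], 1]
    - [[-60, 10, -50], [0, 0, 0], 1]
    - [[-65, 20, -60], [0, 0, 0], 1]
    - [[-65, 20, -60], [0, 0, 0], 1]
    - [[-65, 20, -60], [0, 0, 0], 1]

```text
t: 9.43
tool_pos: [0.6283, 0.0102, 0.1728]
eef_rot: [-0.034, 0.999, -0.0, -0.001]
wrist_force: [-0.7, 0.2, -1.1]
opening: 0.002
grip_force: 0.0
```

```bash
python3 w.py w6; python3 -c "
import cv2
from h import *
X=np.array([.5495,.007,.072]);u,v=map(int,proj('wrist',X));u=min(max(u,70),489);v=min(max(v,65),354);print(u-70,v-65)
im=cv2.imread('pics/w6.png');cv2.imwrite('pics/c6.png',cv2.resize(im[v-65:v+65,u-70:u+70],None,fx=5,fy=4.6,interpolation=cv2.INTER_CUBIC))"
```

```text
9.4333 [0.6283 0.0102 0.1728] [-0.0336  0.9994 -0.0003 -0.0009] 0.001799035475835828 [-0.094   0.4097  1.5136 -0.001   1.22   -1.7317] 0.025
axis [176.9  97.5] 0.92 [ 0.5478 -0.0606  0.08  ]
index [278.  102.1] 0.89 [0.5464 0.0045 0.08  ]
flank_left [232.6  89. ] 0.79 [ 0.5415 -0.0233  0.092 ]
flank_right [232.9 111.8] 0.89 [ 0.5549 -0.0229  0.092 ]
flask [280.8 102.4] 0.58 [0.5472 0.0066 0.06  ]
index 0.06511681356855085 91.29138651578126
flank_left 0.037845986410437266 99.68835871828222
flank_right 0.03843114514609371 79.40784844317466
211 40
```

View pics/c6.png

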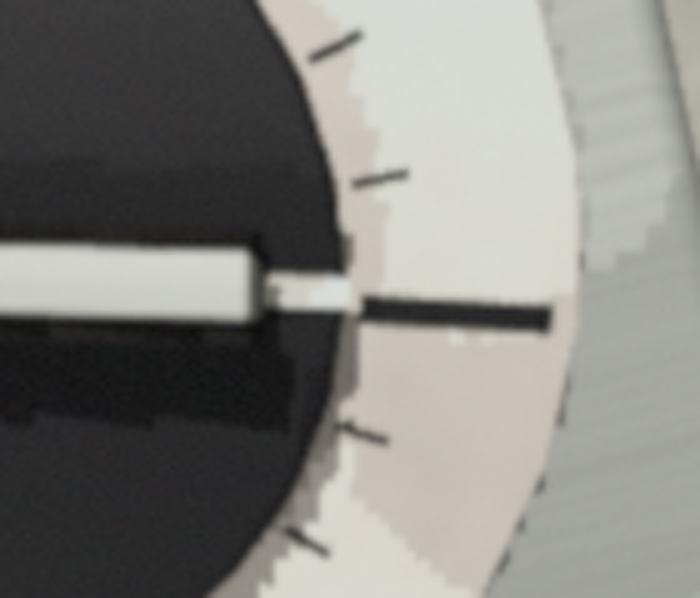

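Run:
```python
from ang import *
for ax in [(176.9,97.5),(177,99)]:
  go(ax,[(264,103),(280.6,103.7)],[(283.4,107),(321,109.3)])
i=onz('wrist',(280.6,103.7),.08);t=onz('wrist',(283.4,107),.064);print(i,t)
```

```text
[ 0.54894626 -0.06072461  0.08      ] idx [np.float64(90.3267165542349), np.float64(90.50942443200762)] tgt [np.float64(88.98290618790227), np.float64(89.3811770038875)] tgt line dir 90.42461168394519
r 0.0670624505372914 0.06932338641896676 gap mm 2.900287247427571
[ 0.54985921 -0.06069189  0.08      ] idx [np.float64(91.25666850045661), np.float64(91.28986817069392)] tgt [np.float64(89.7373453497491), np.float64(89.92729262936683)] tgt line dir 90.42461168394519
r 0.06704407172941727 0.06928047534888754 gap mm 2.900287247427571
[0.54835001 0.00633519 0.08      ] [0.5501768  0.00858786 0.064     ]
```

```bash
python3 -c "
from cell import arm
print(arm.close_job())"
```

```text
the job is handed in; nothing more can be done
None
```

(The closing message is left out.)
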